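# Slot a spare fire brick into a tight rack row

## Robot

A 6-joint arm with a two-finger parallel gripper is mounted at the origin on a cart in front of the work surface, level with it; the furniture and walls round the work are solid. World frame = base frame: x ahead of the robot, y to its left, z up, the work surface at z = 0. Lengths are in mm, angles in rad, forces in N, time in s.
With the tool pointing down it reaches from about 350 to 875 mm from the base axis. Payload 4.2 kg.
Tool frame: the origin (TCP) lies at the very end of the fingers, on their centre line; the grasp point (between the pads) lies arm.hold_point_z behind it (arm.hold_point_z is the distance from the TCP to the grasp point, in mm); y points along the fingers, x is the direction in which the jaws open and shut, and the axes are right-handed (so a half turn about y gives the same grasp; the last joint's range is limited). The gripper opens to 85 mm and grips with 20 to 120 N. Pads are 22 mm wide; open, the fingers measure 114 mm over their backs; the gripper's body (76 mm by 85 mm) begins 54 mm behind the grasp point. The pads swing forward as they close: fully open they stand 13 mm farther back than shut.
Start: joints at [-1.056, 0.385, 0.008, 0, -1.194, -0.259], TCP at [158.154, -604.638, 231.312] pointing down, gripper open.
Joint ranges: [-3.14, 3.14], [-1.21, 2.06], [-1.07, 1.41], [-3.16, 2.05], [-2.99, -0.16], [-3.1, 3.1]. Speed limits (rad/s): [2.79, 2.79, 3.14, 3.14, 3.14, 3.14].

## Interface

Orientations are given as a unit quaternion [x, y, z, w].
In Python, from bench import arm gives the robot as it stands.
- The arm moves only by the shell command python3 -m creep 'ROWS'. ROWS is JSON, a list of rows, each a list of 3 entries, a list of its own where there are three numbers: the shift along the world's x, y, z in mm, then the turn, a rotation vector about the world's x, y, z in rad, then the gripper command: -1 is shut, 1 is fully open, values between are in proportion. In form: [[[dx, dy, dz], [wx, wy, wz], jaw], ...]. A call has 1 to 12 rows; each row is the pose to reach, as a shift and turn from the pose commanded when the call began; what a row does not reach only later rows make up. A row lasts 1/12 s, in which the tool goes at most 41.7 mm and 7.16 degrees, less where a joint would pass 70% of its speed; a pose out of reach is approached as far as the arm can. A call with a gripper value outside its range is refused whole. The fingers move at their own pace and stop on an object; the grip force is fixed at half the most. Time passes only in rows, so rows that repeat a pose let the fingers close. It gives the time, the measured TCP pose, the force and the opening at its end, in the units of the state.
- arm.read_state(): the state, without advancing time (a new reading comes with each control period).
- arm.get_image(name): name is "side" or "top" or "wrist"; returns (picture, depth): 384x512x3 uint8, red, green, blue; 384x512 float32, mm along the optical axis (not along the pixel's ray), 0 where there is no reading.
- arm.camera_params(name): a dict with "camera_matrix" (3x3 intrinsics, pixels), "extrinsics" (4x4, takes a point from world to camera coordinates); the wrist camera has in their place "T_tool_cam" (4x4, takes a point from camera to tool coordinates, whose origin is the TCP and whose axes are the tool frame's). Camera axes: x right, y down, z forward; pixel columns grow to the right and rows downward; lengths in mm; the calibration is good to about 2 mm. A picture is of the moment at which its call begins: read the wrist's pose just before it. camera_params takes no time and is no camera call.
- arm.job_done(): hands the job in, once; it reports no verdict.
The state is a dict: "clock": time; "joints": joint angles; "joint_vel": joint speeds; "joint_efforts": joint torques, N m; "position": TCP position; "ee_rot": TCP orientation; "contact_force": force on the tool from outside, world axes, zero at the start; "wrist_torque": the same for the moment, N m; "gripper_width": finger opening in mm.
Only numpy, scipy, OpenCV 4.12 (cv2) and the standard library are available. Lean on these libraries where they do the work, as an engineer would, in place of code of your own. Each camera call takes 0.05 s, during which the arm holds its last target.

## Task

Put the spare fire-brick piece into the middle of the row in the rack, upright between the second and third pieces: nudge these apart to make room, lower it fully down, then push the bookend in until the whole row is snug, held lightly against the sprung black pad at the other end. The bricks are brittle: never squeeze the row hard, and leave the things standing around alone.

Things in the scene. Friction and masses are not known exactly. Their poses are not given: they have to be found in the camera images.
- rack: Brick rack fixed to the bench: wooden base 90 x 281 mm, its top (the floor) 10 mm above the bench; row along its y. Rails 46 mm apart inside, tops 23 mm above the bench. At +y a green stop with a black spring pad (about 4 N per mm), its place varies by up to 14 mm and is not measured: the row must be felt against it. Origin: on the bench, midway between the rails; x across the row, z up
- bookend: green bookend at -y: plate 10 mm thick (its y), 70 wide, 80 tall, flat outer face to push on; feet behind it over the rails, to 30 mm above the bench, 35 long. Origin: foot of its inner face, at the rack's floor. Slides along y (50 mm back at most), stays put. Sliding takes 8 N, with the full row 12 to 15 N; once the row meets the pad the push climbs 4 N per mm: stop some 5 N higher; it keeps up to 8 N clamped
- brick_1: charred-brown fire-brick piece standing on end, 44 mm wide (own x), 27 mm thick (own y), 100 mm tall (z, up), about 0.14 kg; stands first in the row, next to the spring pad. Origin: centre of its underside
- brick_2: charred-brown fire-brick piece standing on end, 38 mm wide (own x), 25 mm thick (own y), 100 mm tall (z, up), about 0.14 kg; stands second in the row. Origin: centre of its underside
- brick_3: charred-brown fire-brick piece standing on end, 38 mm wide (own x), 25 mm thick (own y), 100 mm tall (z, up), about 0.14 kg; stands third in the row. Origin: centre of its underside
- brick_4: charred-brown fire-brick piece standing on end, 44 mm wide (own x), 27 mm thick (own y), 100 mm tall (z, up), about 0.14 kg; stands fourth in the row, next to the bookend. Origin: centre of its underside
- spare: charred-brown fire-brick piece standing on end, 38 mm wide (own x), 25 mm thick (own y), 100 mm tall (z, up), about 0.14 kg; stands alone on the bench outside the rack, turned up to 0.5 rad; goes between brick_2 and brick_3, thickness along the row. Origin: centre of its underside. Grip it, and the pieces in the row, across the width
- flux: bystander: white square bottle with red screw cap, 55 x 55 x 104 mm, loose; origin under its centre. Not to be disturbed
- spool: bystander: black spool of wire lying flat, 52 mm across, 25 mm tall, loose; origin under its centre. Not to be disturbed
- cup: bystander: grey round casting cup, 56 mm across, 18 mm tall, loose; origin under its centre. Not to be disturbed
Mind the look-alikes: they are no part of the job. What is shaped like the brick_3 but blue is not meant.

How it is judged:
By the outcome, as a careful person would: the job done as asked, in the order asked, and still so for the second after the job is handed in, with the robot touching nothing.
It also fails if it takes over 72 s, if anything falls off the work surface, if the arm or the gripper's body presses on something with over 40 N, if the wrist force passes 120 N, or if a joint passes its speed limit or range.

## Working session

There is one attempt and no reset: what is moved stays moved. The work goes in short steps, Python scripts to look and compute and a shell command to move; the robot and the scene stay as the last step left them, time stands still between calls to the robot, and variables do not carry over. Pictures are saved under pics/ and viewed, and the job is handed in when it is done.

```bash
mkdir -p pics; ls
python3 - <<'E'
from bench import arm
import cv2,numpy as np
np.set_printoptions(precision=3,suppress=True)
print(arm.hold_point_z)
s=arm.read_state();print(s)
for n in("top","side","wrist"):
    p,d=arm.get_image(n);cv2.imwrite(f"pics/{n}0.png",p[:,:,::-1]);np.savez(f"pics/{n}0.npz",p=p,d=d)
    print(n,arm.camera_params(n))
E
```

```text
pics
18.700000000000003
{'clock': 0.0, 'joints': array([-1.056,  0.386,  0.007, -0.   , -1.194, -0.259]), 'joint_vel': array([-0.001,  0.002,  0.001,  0.   , -0.001,  0.001]), 'joint_efforts': array([  0.   , -39.229,  18.84 ,   4.186,  -0.005,  -0.   ]), 'position': array([ 157.994, -604.1  ,  230.222]), 'ee_rot': array([ 0.432,  0.56 , -0.559, -0.433]), 'contact_force': array([-0.359, -0.4  ,  0.579]), 'wrist_torque': array([-0.015, -0.042,  0.057]), 'gripper_width': 85.35215771570842}
top {'camera_matrix': array([[411.558,   0.   , 254.029],
       [  0.   , 411.558, 190.756],
       [  0.   ,   0.   ,   1.   ]]), 'extrinsics': array([[  0.143,  -0.99 ,  -0.004,  46.569],
       [ -0.969,  -0.139,  -0.204, 495.891],
       [  0.201,   0.033,  -0.979, 885.469],
       [  0.   ,   0.   ,   0.   ,   1.   ]])}
side {'camera_matrix': array([[383.124,   0.   , 257.013],
       [  0.   , 383.124, 196.285],
       [  0.   ,   0.   ,   1.   ]]), 'extrinsics': array([[   0.999,    0.034,    0.021, -486.807],
       [   0.037,   -0.585,   -0.81 ,   49.464],
       [  -0.015,    0.811,   -0.585,  891.036],
       [   0.   ,    0.   ,    0.   ,    1.   ]])}
wrist {'camera_matrix': array([[344.725,   0.   , 260.782],
       [  0.   , 344.725, 196.713],
       [  0.   ,   0.   ,   1.   ]]), 'T_tool_cam': array([[   1.   ,    0.001,   -0.001,   -0.898],
       [   0.001,   -0.273,    0.962, -143.266],
       [   0.   ,   -0.962,   -0.273,   68.711],
       [   0.   ,    0.   ,    0.   ,    1.   ]])}
```

View images.

View pics/top0.png

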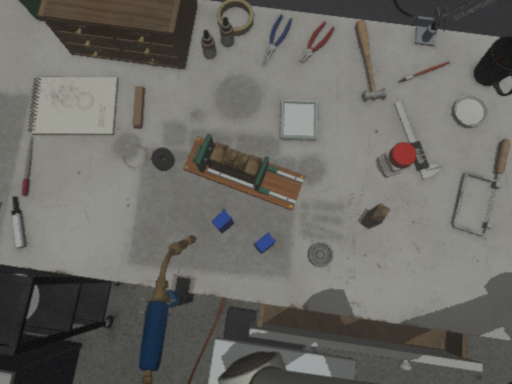

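View pics/side0.png

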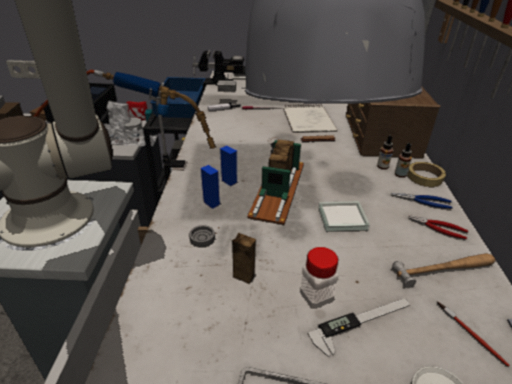

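View pics/wrist0.png

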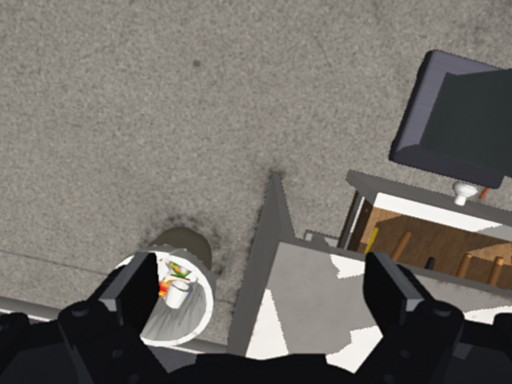

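```bash
cat > h.py <<'E'
import numpy as np,cv2
from bench import arm
from scipy.spatial.transform import Rotation as R
np.set_printoptions(precision=2,suppress=True)
def cam2w(name,st=None):
    c=arm.camera_params(name)
    if name!="wrist": return c["camera_matrix"],np.linalg.inv(c["extrinsics"])
    T=np.eye(4);T[:3,:3]=R.from_quat(st["ee_rot"]).as_matrix();T[:3,3]=st["position"]
    return c["camera_matrix"],T@c["T_tool_cam"]
def cloud(d,K,T):
    v,u=np.indices(d.shape)
    P=np.stack([(u-K[0,2])/K[0,0]*d,(v-K[1,2])/K[1,1]*d,d],-1)
    return P@T[:3,:3].T+T[:3,3]
def ray(u,v,z,K,T):
    r=T[:3,:3]@np.array([(u-K[0,2])/K[0,0],(v-K[1,2])/K[1,1],1.]);return T[:3,3]+r*(z-T[2,3])/r[2]
E
python3 - <<'E'
from h import *
for n in("top","side"):
    f=np.load(f"pics/{n}0.npz");p,d=f["p"],f["d"];K,T=cam2w(n);W=cloud(d,K,T)
    np.save(f"pics/{n}W.npy",W)
    z=W[...,2]
    img=np.clip(z*2+20,0,255).astype(np.uint8);img[d==0]=0
    c=img[120:280,170:430] if n=="top" else img[130:310,180:350]
    r=p[120:280,170:430] if n=="top" else p[130:310,180:350]
    k=3 if n=="top" else 4
    c=cv2.resize(c,None,fx=k,fy=k,interpolation=0);r=cv2.resize(r[:,:,::-1],None,fx=k,fy=k,interpolation=cv2.INTER_CUBIC)
    cv2.imwrite(f"pics/{n}z.png",cv2.applyColorMap(c,2));cv2.imwrite(f"pics/{n}c.png",r)
    print(n,[ (z[v,u]) for u,v in ((230,260),(330,160))])
E
```

```text
top [np.float64(1.494928625676721), np.float64(-0.5917110150808185)]
side [np.float64(-0.0017698831871939547), np.float64(1.4110465194272592)]
```

View pics/topc.png

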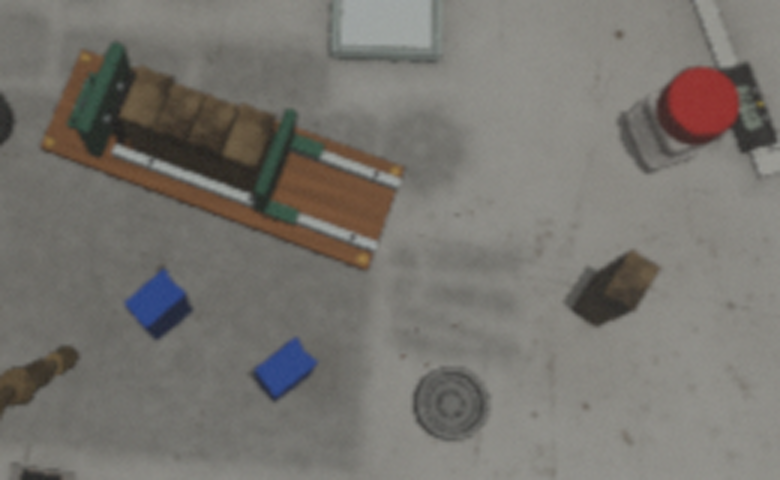

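View pics/topz.png

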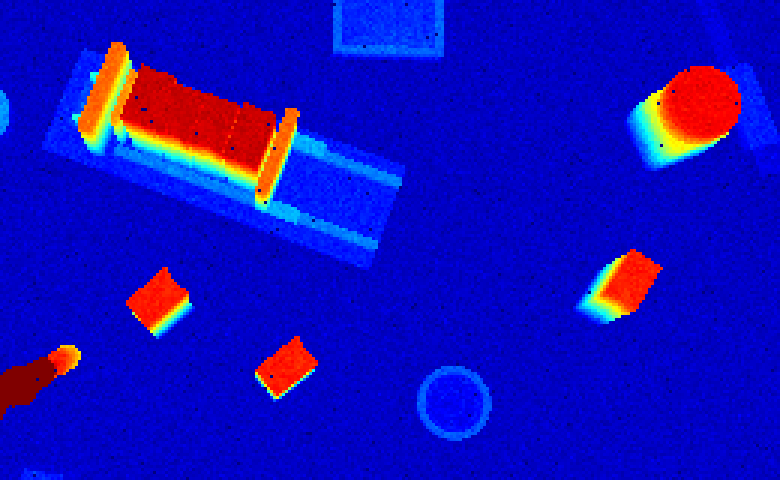

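View pics/sidec.png

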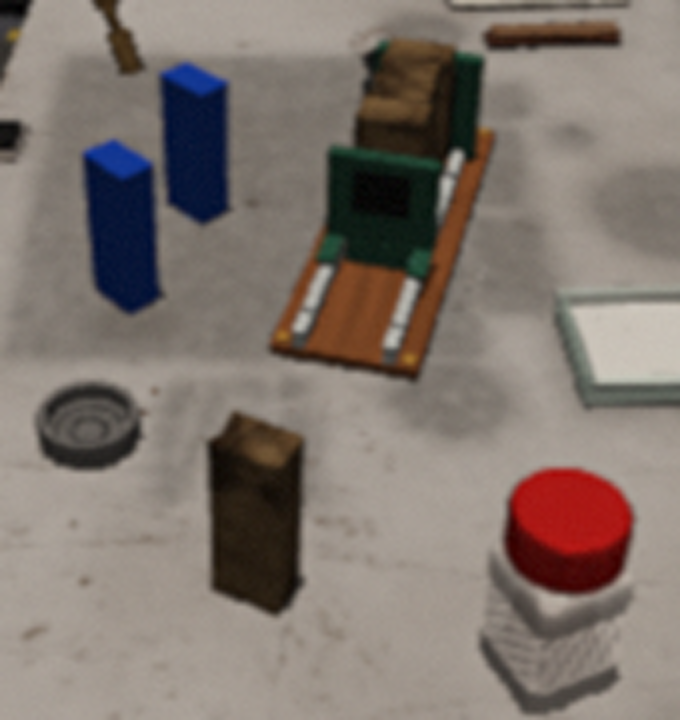

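Run:
```python
from h import *
W=np.load("pics/topW.npy");p=np.load("pics/top0.npz")["p"];z=W[...,2]
def box(u0,v0,u1,v1):
    m=np.zeros(z.shape,bool);m[v0:v1,u0:u1]=1;return m
def rect(m,name):
    r=cv2.minAreaRect(W[m][:,:2].astype(np.float32));print(name,m.sum(),"c",np.array(r[0]),"size",np.array(r[1]),"ang",r[2],"mean",W[m].mean(0));return r
rect(box(360,200,392,232)&(z>92),"spare")
rect(box(376,140,420,180)&(z>95),"flux")
rect(box(305,240,335,270)&(z>8),"cup")
rect(box(150,145,176,172)&(z>12),"spool")
rect(box(210,205,235,235)&(z>85),"blue1");rect(box(252,228,278,256)&(z>85),"blue2")
r=rect(box(180,135,306,212)&(z>5)&(z<16),"base")
rk=box(180,135,306,212)
# yaw
b=cv2.boxPoints(r);e=[b[1]-b[0],b[2]-b[1]];l=max(e,key=np.linalg.norm);l=l*np.sign(l[1]);yr=l/np.linalg.norm(l)
yaw=np.arctan2(-yr[0],yr[1]);xr=np.array([yr[1],-yr[0]]);c=np.array(r[0]);print("yaw",yaw,"yr",yr)
Q=np.stack([(W[...,:2]-c)@xr,(W[...,:2]-c)@yr,z],-1)
np.savez("pics/rack.npz",c=c,yaw=yaw,Q=Q)
# white rails
g=p.astype(int)
w=rk&(p.min(-1)>130)&(z>15)
for s in(1,-1):
    m=w&(np.sign(Q[...,0])==s); 
    if m.sum()>20:
        q=Q[m];f=np.polyfit(q[:,1],q[:,0],1);print("rail",s,f,q.mean(0),m.sum())
gr=rk&(g[...,1]>g[...,0]*1.15)&(z>70)
for s,n in((1,"stop"),(-1,"bookend")):
    m=gr&(z>82)&(np.sign(Q[...,1]-20)==s);q=Q[m];print(n,m.sum(),np.percentile(q,[2,50,98],axis=0));f=np.polyfit(q[:,0],q[:,1],1);print(f)
br=rk&(g[...,0]>g[...,1]*1.1)&(z>100)
for y in range(-60,110,3):
    m=br&(abs(Q[...,1]-y)<1.5)
    if m.sum(): print(y,m.sum(),np.percentile(Q[m][:,0],[3,97]),np.median(Q[m][:,2]),p[m].mean(0))
```

```text
spare 220 c [380.13 -51.33] size [ 37.17 319.82] ang 38.26889419555664 mean [ 462.81 -155.6   110.01]
flux 488 c [451.89 -75.63] size [ 53.79 445.93] ang 50.94940948486328 mean [ 597.72 -193.27  116.16]
cup 246 c [328.9   -3.82] size [ 55.21 182.87] ang 37.153343200683594 mean [366.19 -52.13  34.28]
spool 350 c [435.86 218.14] size [382.29  50.85] ang 50.944149017333984 mean [539.04 345.86  26.44]
blue1 218 c [361.7  128.39] size [152.45  38.43] ang 47.021488189697266 mean [402.92 173.62 106.32]
blue2 217 c [345.89  85.21] size [34.74 94.22] ang 69.17337799072266 mean [368.13  76.6  114.41]
base 1885 c [579.37 139.13] size [280.53 180.62] ang 77.4316177368164 mean [521.79 123.93   9.28]
yaw -0.2193597 yr [0.22 0.98]
rail -1 [ -0.15 -67.03] [-60.34 -45.97  29.96] 234
stop 168 [[-80.24  88.84  83.62]
 [-48.27  94.14  88.58]
 [-12.56 100.83  91.81]]
[ 0.   94.33]
bookend 133 [[-161.62  -49.55   85.18]
 [ -49.92  -44.83   88.73]
 [ -15.45   -1.9   100.32]]
[  0.01 -43.51]
-39 1 [-31.45 -31.45] 105.84567069475406 [74. 58. 45.]
-36 26 [-66.51 -30.42] 108.12186152594535 [65.19 56.81 46.42]

[... 1425 characters left out ...]
019828368867 [77.43 66.57 52.91]
39 25 [-66.03 -29.41] 108.29943392373298 [79.36 68.08 53.68]
42 23 [-63.33 -29.82] 107.75215338551675 [72.26 62.65 49.87]
45 22 [-64.31 -28.99] 108.1495472440094 [70.95 61.68 49.18]
48 27 [-65.63 -27.88] 107.89936987036674 [80.22 69.48 54.44]
51 26 [-64.66 -28.29] 108.05829486907896 [87.96 75.38 58.08]
54 23 [-64.36 -27.81] 108.59917240081495 [92.87 79.3  60.57]
57 22 [-63.74 -28.1 ] 107.77814398748257 [95.09 81.23 61.59]
60 26 [-64.84 -29.23] 108.33002271397186 [96.27 82.08 62.5 ]
63 24 [-65.43 -27.06] 108.17129248277553 [96.25 82.12 62.88]
66 27 [-63.98 -27.79] 108.39808525752414 [96.52 82.7  63.33]
69 9 [-63.91 -29.68] 108.0722349582079 [88.11 76.   59.22]
```

```bash
cat >> h.py <<'E'
def box(u0,v0,u1,v1):
    m=np.zeros((384,512),bool);m[v0:v1,u0:u1]=1;return m
def rect(W,m,name):
    m=m.astype(np.uint8)
    n,l,s,_=cv2.connectedComponentsWithStats(m);m=l==1+np.argmax(s[1:,4])
    r=cv2.minAreaRect(W[m][:,:2].astype(np.float32));print(name,m.sum(),"c",np.array(r[0]),"size",np.array(r[1]),"ang",r[2],"mean",W[m].mean(0));return r
def top(tag):
    p,d=arm.get_image("top");cv2.imwrite(f"pics/{tag}.png",p[:,:,::-1]);K,T=cam2w("top");return p,d,cloud(d,K,T)
def rackrep(p,W,c,yaw):
    z=W[...,2];g=p.astype(int);xr=np.array([np.cos(yaw),np.sin(yaw)]);yr=np.array([-np.sin(yaw),np.cos(yaw)])
    Q=np.stack([(W[...,:2]-c)@xr,(W[...,:2]-c)@yr,z],-1);return Q
E
python3 - <<'E'
from h import *
f=np.load("pics/top0.npz");p,d=f["p"],f["d"];W=np.load("pics/topW.npy");z=W[...,2].copy();z[(d==0)|(z>130)]=-99;W[...,2]=z
rect(W,box(360,200,392,232)&(z>94),"spare")
rect(W,box(376,140,420,180)&(z>95),"flux")
rect(W,box(305,240,335,270)&(z>10),"cup")
rect(W,box(150,145,176,172)&(z>15),"spool")
rect(W,box(210,205,235,235)&(z>94),"blue1");rect(W,box(252,228,278,256)&(z>94),"blue2")
g=p.astype(int);rk=box(180,135,306,212)
r=rect(W,rk&(g[...,0]>g[...,2]*1.5)&(z>5)&(z<14),"base-visible")
# rails for yaw
c0=np.array(r[0])
w=rk&(p.min(-1)>120)&(z>15)&(z<30);wu=w.astype(np.uint8)
n,l,s,cc=cv2.connectedComponentsWithStats(wu)
for i in range(1,n):
    if s[i,4]>15:
        q=W[l==i];v=cv2.fitLine(q[:,:2].astype(np.float32),cv2.DIST_HUBER,0,.01,.01).ravel();print("rail",s[i],v,np.arctan2(-v[0],v[1]),q.mean(0))
b=cv2.boxPoints(r);print(b)
E
```

```text
spare 211 c [ 465.41 -159.27] size [25.05 37.96] ang 64.01492309570312 mean [ 465.36 -159.24   98.29]
flux 480 c [ 603.51 -198.45] size [52.93 53.39] ang 12.114611625671387 mean [ 602.75 -197.92  101.96]
cup 193 c [367.33 -54.49] size [55.14 55.2 ] ang 34.693016052246094 mean [367.33 -54.65  16.38]
spool 347 c [540.27 346.5 ] size [50.65 48.73] ang 8.458306312561035 mean [539.71 346.58  23.81]
blue1 206 c [404.81 174.83] size [24.73 37.84] ang 49.03090286254883 mean [404.42 174.71  98.73]
blue2 209 c [369.83  76.26] size [24.6  37.68] ang 46.298648834228516 mean [369.71  76.41  98.61]
base-visible 825 c [533.41 150.43] size [278.4   86.54] ang 76.93672943115234 mean [513.16 182.81   8.95]
rail [283 135  19   2  27] [  0.18  -0.98 639.33  49.44] -2.9589486 [639.22  48.96  18.88]
rail [208 169  12   6  31] [  0.25   0.97 523.45 220.22] -0.25553757 [523.62 220.08  21.56]
rail [277 171  18   8  51] [  0.23   0.97 540.12  48.51] -0.23545823 [540.26  48.86  21.78]
rail [221 174  32  13  87] [  0.22   0.98 510.1  162.06] -0.22381003 [510.32 161.99  21.7 ]
rail [296 178   8   4  22] [  0.23   0.97 532.61  15.03] -0.23098633 [532.5   15.04  22.3 ]
rail [269 192  18   8  49] [  0.21   0.98 486.94  58.4 ] -0.20911655 [487.47  60.32  21.86]
rail [288 198   8   5  22] [  0.14   0.99 480.17  27.9 ] -0.14298198 [480.22  27.82  22.22]
[[459.79  24.61]
 [544.09   5.05]
 [607.02 276.24]
 [522.72 295.8 ]]
```

Run:
```python
from h import *
f=np.load("pics/top0.npz");p,d=f["p"],f["d"];W=np.load("pics/topW.npy");z=W[...,2].copy();z[(d==0)|(z>130)]=-99;W[...,2]=z
c=np.array([533.4,150.4]);yaw=-0.225;Q=rackrep(p,W,c,yaw);g=p.astype(int);rk=box(180,135,306,212)
gr=rk&(g[...,1]>g[...,0]*1.15)&(z>83)&(z<96)
for s,n in((1,"stop"),(-1,"bookend")):
    m=gr&(np.sign(Q[...,1]-20)==s);q=Q[m];print(n,m.sum(),np.percentile(q,[2,50,98],axis=0));print(np.polyfit(q[:,0],q[:,1],1))
m=rk&(g[...,0]>g[...,1]*1.08)&(z>98);q=Q[m];print("bricks",np.percentile(q,[.5,50,99.5],axis=0))
for y in np.arange(-50,75,2):
    k=m&(abs(Q[...,1]-y)<1.3)
    if k.sum()>3: print(y,k.sum(),np.percentile(Q[k][:,0],[4,96]).round(1),p[k].mean().round(0))
blk=rk&(g.max(-1)<60)&(z>30)&(z<105)&(Q[...,1]>40);print("pad?",blk.sum(),np.percentile(Q[blk],[2,50,98],axis=0))
s=arm.read_state();M=R.from_quat(s["ee_rot"]).as_matrix();print(M, np.arctan2(M[1,0],M[0,0]))
```

```text
stop 167 [[-33.04  87.87  83.78]
 [ -1.17  93.29  88.59]
 [ 34.21  99.81  91.82]]
[ 0.01 93.27]
bookend 123 [[-30.72 -50.53  85.71]
 [  0.3  -45.95  88.65]
 [ 32.17 -41.28  91.86]]
[  0.01 -45.96]
bricks [[-19.06 -38.35  98.82]
 [ -0.14  14.13 108.21]
 [ 21.56  67.18 112.39]]
-38 23 [-17.8  17.9] 55.0
-36 22 [-19.   17.2] 61.0
-34 22 [-17.8  18.9] 68.0
-32 23 [-18.4  18. ] 69.0
-30 24 [-18.4  20. ] 73.0
-28 22 [-17.3  19.1] 76.0
-26 22 [-18.1  18.3] 77.0
-24 23 [-17.   19.6] 79.0
-22 23 [-17.   19.6] 80.0
-20 22 [-18.4  18. ] 80.0
-18 22 [-18.4  20. ] 81.0
-16 20 [-17.4  19.5] 82.0
-14 23 [-18.2  20.4] 79.0
-12 13 [-18.5  19.5] 73.0
-10 21 [-17.1  17.8] 59.0
-8 20 [-16.5  16.5] 60.0
-6 20 [-16.4  17.4] 64.0
-4 21 [-16.7  16.3] 69.0
-2 18 [-15.8  16.5] 68.0
0 18 [-14.8  15.9] 67.0
2 19 [-15.  16.] 66.0
4 20 [-14.9  16.3] 64.0
6 19 [-15.6  15.6] 64.0
8 21 [-17.2  17.2] 65.0
10 22 [-17.3  18.2] 66.0
12 20 [-18.   15.8] 67.0
14 16 [-16.9  17.7] 66.0
16 21 [-16.   17.5] 60.0
18 20 [-18.7  15.9] 60.0
20 21 [-17.4  14.5] 66.0
22 21 [-15.4  17.2] 70.0
24 19 [-15.9  17.3] 70.0
26 20 [-16.3  16.3] 66.0
28 19 [-15.1  14.4] 66.0
30 18 [-16.5  13.9] 63.0
32 18 [-15.1  16.1] 66.0
34 23 [-17.5  16.1] 65.0
36 24 [-18.2  17.8] 68.0
38 24 [-19.1  14.7] 66.0
40 17 [-18.   15.1] 64.0
42 24 [-17.6  18.1] 60.0
44 21 [-18.6  18. ] 60.0
46 21 [-16.9  19.3] 67.0
48 26 [-18.4  18.1] 70.0
50 26 [-18.7  18.1] 73.0
52 21 [-17.5  20.4] 76.0
54 20 [-17.2  19.5] 78.0
56 21 [-18.   18.5] 77.0
58 23 [-18.3  19.6] 78.0
60 23 [-17.8  18.6] 80.0
62 18 [-18.5  19.1] 79.0
64 24 [-18.7  19.9] 80.0
66 23 [-18.3  18.9] 79.0
68 10 [-18.1  17.1] 72.0
pad? 296 [[-34.25  42.29  32.66]
 [-18.07  87.2   70.53]
 [ 28.81  95.56  95.87]]
[[-0.25 -0.   -0.97]
 [ 0.97  0.   -0.25]
 [ 0.   -1.    0.  ]] 1.8264529134323646
```

```bash
python3 -m creep '[[[190,378,0],[0,0,1.091],1],[[190,378,0],[0,0,1.091],1],[[190,378,0],[0,0,1.091],1],[[190,378,0],[0,0,1.091],1],[[190,378,0],[0,0,1.091],1],[[190,378,0],[0,0,1.091],1],[[190,378,0],[0,0,1.091],1],[[190,378,0],[0,0,1.091],1],[[190,378,0],[0,0,1.091],1],[[190,378,0],[0,0,1.091],1],[[190,378,0],[0,0,1.091],1],[[190,378,0],[0,0,1.091],1]]'
```

```text
clock: 1.15
position: [349.1, -224.7, 231.5]
ee_rot: [0.077, 0.703, -0.703, -0.077]
contact_force: [0.1, -0.4, 0.3]
gripper_width: 85.2
```

```bash
python3 -m creep '[[[187,380,0],[0,0,0],1],[[187,380,0],[0,0,0],1],[[187,380,0],[0,0,0],1],[[187,380,0],[0,0,0],1],[[187,380,0],[0,0,0],1],[[187,380,0],[0,0,0],1],[[187,380,0],[0,0,0],1],[[187,380,0],[0,0,0],1],[[187,380,0],[0,0,0],1],[[187,380,0],[0,0,0],1],[[187,380,0],[0,0,0],1],[[187,380,0],[0,0,0],1]]'
python3 - <<'E'
from h import *
s=arm.read_state();p,d=arm.get_image("wrist");cv2.imwrite("pics/w1.png",p[:,:,::-1])
M=R.from_quat(s["ee_rot"]).as_matrix();print(s["position"],"x",M[:,0],"y",M[:,1],np.arctan2(M[1,0],M[0,0])-np.pi,s["joints"])
K,T=cam2w("wrist",s);W=cloud(d,K,T);W[d==0]=np.nan;np.savez("pics/w1.npz",p=p,d=d,W=W,K=K,T=T)
E
```

```text
clock: 2.15
position: [536.3, 154.0, 229.9]
ee_rot: [-0.078, -0.702, 0.703, 0.079]
contact_force: [-0.1, -0.6, -0.4]
gripper_width: 85.2
[536.31 154.03 229.91] x [-0.98  0.22  0.  ] y [-0. -0. -1.] -0.22336915640612398 [ 0.57  0.27 -0.16 -0.   -1.14 -0.79]
```

View pics/w1.png

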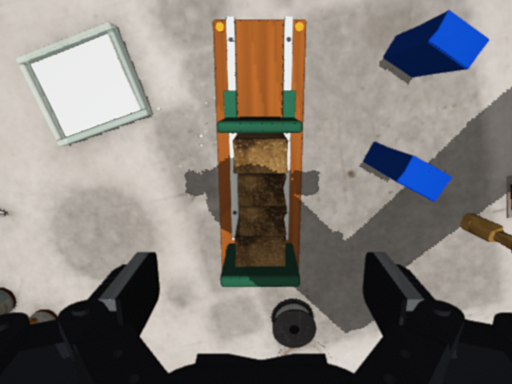

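Run:
```python
from h import *
f=np.load("pics/w1.npz");p,W,K,T=f["p"],f["W"],f["K"],f["T"]
cv2.imwrite("pics/w1c.png",cv2.resize(p[110:300,200:320,::-1],None,fx=3,fy=3,interpolation=cv2.INTER_CUBIC))
c=np.array([533.4,150.4])
# base via rays at corners / rect from depth
z=W[...,2];g=p.astype(int)
r=rect(np.nan_to_num(W,nan=-99),box(205,10,315,300)&(g[...,0]>g[...,2]*1.6)&(z>4)&(z<14),"base")
Q=rackrep(p,W,c,-0.225)
# bilateral: per-row median of central columns
for v in range(116,290,2):
    k=slice(248,274);q=Q[v,k];print(v,np.nanmedian(q[:,1]).round(1),np.nanmedian(q[:,2]).round(1),p[v,k].mean(0).round(0),end=" | ")
    if v%4==2:print()
gr=(g[...,1]>g[...,0]*1.2)&box(205,100,315,300)
for n,a,b in(("bookend",83,95),("stop",83,95)):
    m=gr&(z>a)&(z<b)&((Q[...,1]<20) if n=="bookend" else (Q[...,1]>20))
    print(n,np.percentile(Q[m],[2,50,98],axis=0))
```

```text
base 4459 c [516.95  57.69] size [89.77 46.03] ang 77.32258605957031 mean [516.51  55.95  10.62]
116 -49.5 18.1 [106.  65.  32.] | 118 -50.2 70.2 [ 9. 12. 12.] | 
120 -49.5 87.6 [19. 37. 29.] | 122 -48.0 89.9 [36. 85. 63.] | 
124 -46.5 90.5 [ 44. 106.  77.] | 126 -44.9 90.5 [ 46. 109.  80.] | 
128 -43.4 90.9 [ 44. 106.  77.] | 130 -41.7 90.5 [39. 94. 68.] | 
132 -40.0 89.0 [30. 62. 45.] | 134 -37.0 74.6 [45. 33. 20.] | 
136 -37.0 91.2 [47. 35. 21.] | 138 -37.0 106.1 [47. 35. 21.] | 
140 -35.9 110.5 [90. 65. 37.] | 142 -34.4 110.3 [107.  78.  46.] | 
144 -32.9 109.9 [108.  78.  45.] | 146 -31.4 110.1 [123.  91.  52.] | 
148 -29.8 109.9 [134. 100.  57.] | 150 -28.3 110.0 [142. 105.  61.] | 
152 -26.9 110.5 [143. 106.  60.] | 154 -25.3 110.3 [146. 109.  63.] | 
156 -23.7 110.0 [150. 113.  65.] | 158 -22.1 109.9 [154. 117.  68.] | 
160 -20.6 110.1 [156. 119.  69.] | 162 -19.1 110.1 [150. 113.  65.] | 
164 -17.5 110.2 [141. 107.  63.] | 166 -16.0 110.2 [107.  81.  48.] | 
168 -14.4 110.2 [96. 73. 43.] | 170 -12.8 110.3 [87. 66. 39.] | 
172 -11.3 110.4 [75. 56. 33.] | 174 -8.8 106.2 [35. 2
[... 1249 characters left out ...]
80. 60. 36.] | 
256 60.3 109.6 [77. 58. 34.] | 258 61.9 110.1 [80. 60. 35.] | 
260 63.7 110.2 [79. 59. 35.] | 262 65.5 110.3 [81. 61. 36.] | 
264 67.3 110.4 [81. 60. 36.] | 266 89.4 70.8 [45. 42. 27.] | 
268 89.3 75.1 [12. 30. 23.] | 270 89.2 79.2 [13. 31. 23.] | 
272 89.4 82.9 [14. 31. 23.] | 274 89.6 86.4 [13. 31. 23.] | 
276 90.2 88.9 [19. 43. 32.] | 278 91.5 90.3 [24. 55. 41.] | 
280 93.5 90.4 [26. 61. 45.] | 282 95.5 90.4 [29. 68. 50.] | 
284 97.4 90.7 [27. 69. 50.] | 286 99.8 90.1 [70. 89. 74.] | 
288 154.9 0.3 [180. 173. 165.] | bookend [[-27.87 -49.49  86.9 ]
 [  4.36 -44.93  90.21]
 [ 36.57 -39.97  91.9 ]]
stop [[-30.7   88.96  83.3 ]
 [  4.28  92.53  89.96]
 [ 37.54  99.84  91.59]]
```

View pics/w1c.png

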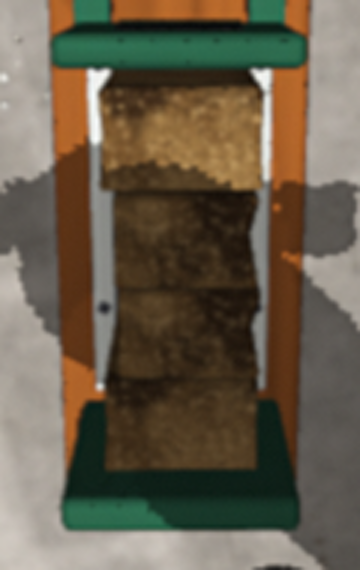

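Run:
```python
from h import *
f=np.load("pics/side0.npz");p,d=f["p"],f["d"];W=np.load("pics/sideW.npy");z=W[...,2].copy();z[(d==0)|(z>130)]=-99;W[...,2]=z
Q=rackrep(p,W,np.array([533.4,150.4]),-0.225);g=p.astype(int)
b=box(255,160,295,200)&(g[...,1]>g[...,0]*1.2)&(z>40)&(z<86);print(np.percentile(Q[b],[2,50,98],axis=0))
r=rect(W,box(225,225,265,285)&(z>94),"spare")
b=box(255,130,305,170)&(g[...,0]>g[...,1]*1.05)&(z>107);print(np.percentile(Q[b],[1,50,99],axis=0))
```

```text
[[-26.82 -51.4   40.9 ]
 [  7.08 -48.61  61.75]
 [ 35.6  -27.38  85.2 ]]
spare 236 c [ 467.28 -158.67] size [26.96 38.21] ang 64.35220336914062 mean [ 467.53 -160.57   99.03]
[[-16.44 -37.78 107.49]
 [  4.03   9.84 109.79]
 [ 24.45  68.98 111.74]]
```

```bash
python3 -m creep '[[[0.7,-1.4,-35],[0,0,0],1],[[0.7,-1.4,-70],[0,0,0],1],[[0.7,-1.4,-105],[0,0,0],1],[[0.7,-1.4,-130],[0,0,0],1],[[0.7,-1.4,-150],[0,0,0],1],[[0.7,-1.4,-165],[0,0,0],1],[[0.7,-1.4,-174],[0,0,0],1],[[0.7,-1.4,-174],[0,0,0],1]]'
python3 - <<'E'
from h import *
s=arm.read_state();p,d=arm.get_image("wrist");cv2.imwrite("pics/w2.png",p[:,:,::-1]);print(s["position"],s["contact_force"])
E
```

```text
clock: 2.87
position: [534.4, 149.4, 55.7]
ee_rot: [-0.079, -0.702, 0.703, 0.081]
contact_force: [-0.1, 0.3, 0.1]
gripper_width: 85.2
[534.39 149.36  55.72] [-0.13  0.26  0.06]
```

View pics/w2.png

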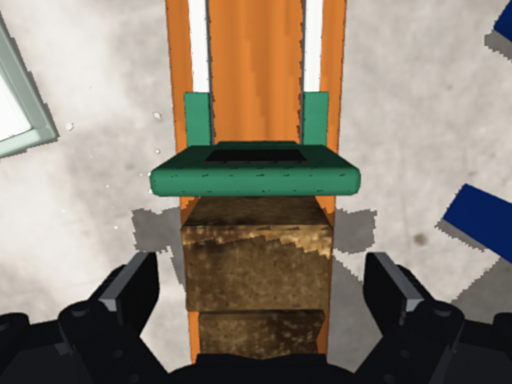

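Run:
```python
from h import *
for i in range(3):
    s=arm.read_state();print(s["clock"],s["position"],s["joint_vel"]);
    if i<2: p,d=arm.get_image("wrist")
K,T=cam2w("wrist",s);W=cloud(d,K,T);W[d==0]=np.nan
Q=rackrep(p,W,np.array([533.4,150.4]),-0.225)
for v in range(196,352,5): q=Q[v,215:305];print(v,np.nanmedian(q[:,1]).round(1),np.nanmedian(q[:,2]).round(1),p[v,215:305].mean().round(),end=" | ")
print("\ntcp local",rackrep(p,s["position"][None],np.array([533.4,150.4]),-0.225))
np.savez("pics/w2.npz",p=p,d=d,W=W)
```

```text
2.9167 [535.44 150.19  57.13] [ 0.01 -0.02  0.03  0.01 -0.   -0.  ]
2.9667 [536.19 150.92  58.07] [ 0.01 -0.01  0.02  0.    0.   -0.  ]
3.0167 [536.59 151.49  58.58] [ 0.01 -0.01  0.01 -0.    0.    0.  ]
196 -36.3 88.9 45.0 | 201 -36.3 94.8 46.0 | 206 -36.3 100.2 45.0 | 211 -36.3 105.0 36.0 | 216 -36.3 109.5 51.0 | 221 -35.2 110.7 71.0 | 226 -33.7 110.7 91.0 | 231 -32.2 110.6 94.0 | 236 -30.7 110.7 78.0 | 241 -29.1 110.7 63.0 | 246 -27.6 110.7 64.0 | 251 -26.0 110.6 64.0 | 256 -24.5 110.7 66.0 | 261 -22.7 110.4 68.0 | 266 -21.2 110.6 71.0 | 271 -19.7 110.7 70.0 | 276 -18.0 110.7 68.0 | 281 -16.4 110.7 72.0 | 286 -14.7 110.7 70.0 | 291 -13.1 110.8 72.0 | 296 -11.4 110.8 71.0 | 301 -8.0 108.1 33.0 | 306 -7.6 110.2 46.0 | 311 -6.3 110.8 53.0 | 316 -4.6 110.9 54.0 | 321 -2.7 110.7 53.0 | 326 -1.0 110.8 57.0 | 331 0.7 110.9 54.0 | 336 2.7 110.6 49.0 | 341 4.5 110.7 50.0 | 346 6.3 110.8 50.0 | 351 8.1 110.8 46.0 | 
tcp local [[ 2.86  1.77 58.58]]
```

```bash
python3 -m creep '[[[0.4,1.6,-1],[0,0,0],1],[[0.4,1.6,-1],[0,0,0],1],[[0.4,1.6,-1],[0,0,0],0.3],[[0.4,1.6,-1],[0,0,0],0.1],[[0.4,1.6,-1],[0,0,0],-0.05],[[0.4,1.6,-1],[0,0,0],-0.2],[[0.4,1.6,-1],[0,0,0],-0.4],[[0.4,1.6,-1],[0,0,0],-1],[[0.4,1.6,-1],[0,0,0],-1],[[0.4,1.6,-1],[0,0,0],-1]]'
```

```text
clock: 3.85
position: [536.2, 153.6, 56.6]
ee_rot: [0.079, 0.703, -0.703, -0.079]
contact_force: [-1.4, -0.2, 3.0]
gripper_width: 38.0
```

```bash
python3 -m creep '[[[-0.7,-2.9,-1],[0,0,0],-1],[[-1.3,-5.9,-1],[0,0,0],-1],[[-2,-8.8,-1],[0,0,0],-1],[[-2.7,-11.7,-1],[0,0,0],-1],[[-2.7,-11.7,-1],[0,0,0],-1]]'
```

```text
clock: 4.27
position: [536.2, 145.2, 56.6]
ee_rot: [0.081, 0.705, -0.7, -0.077]
contact_force: [0.0, 8.7, 2.6]
gripper_width: 38.3
```

```bash
python3 -m creep '[[[-0.6,-2.5,0.5],[0,0,0],-1],[[-1.2,-5,1],[0,0,0],-1],[[-1.7,-7.5,1],[0,0,0],-1],[[-2.3,-10,1],[0,0,0],-1],[[-2.9,-12.5,1],[0,0,0],-1],[[-3.5,-15,1],[0,0,0],-1],[[-4,-17.5,1],[0,0,0],-1],[[-4.6,-20,1],[0,0,0],-1],[[-5.1,-22,1],[0,0,0],-1],[[-5.1,-22,1],[0,0,0],-1],[[-5.1,-22,1],[0,0,0],-1]]'
python3 - <<'E'
from h import *
s=arm.read_state();p,d=arm.get_image("wrist");cv2.imwrite("pics/w3.png",p[:,:,::-1]);print(s["position"],s["contact_force"])
E
```

```text
clock: 5.18
position: [531.0, 122.6, 56.6]
ee_rot: [0.081, 0.705, -0.701, -0.077]
contact_force: [2.9, 7.3, -2.2]
gripper_width: 38.5
[531.   122.62  56.63] [ 2.9   7.26 -2.24]
```

View pics/w3.png

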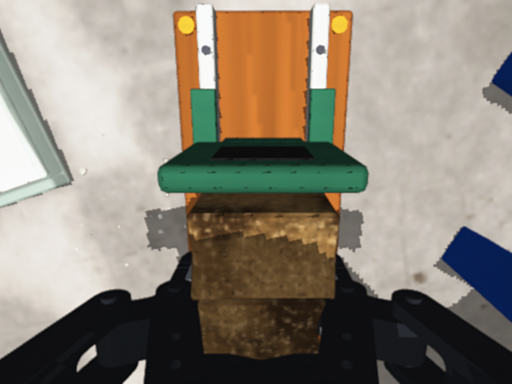

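```bash
python3 -m creep '[[[0,0.5,0],[0,0,0],0],[[0,0.5,0],[0,0,0],0.5],[[0,0.5,0],[0,0,0],1],[[0,0.5,0],[0,0,0],1],[[0,0.5,3],[0,0,0],1],[[0,0.5,20],[0,0,0],1],[[0,5,55],[0,0,0],1],[[0,15,95],[0,0,0],1],[[0,15,135],[0,0,0],1],[[0,15,170],[0,0,0],1],[[0,15,170],[0,0,0],1],[[0,15,170],[0,0,0],1]]'
python3 - <<'E'
from h import *
arm.get_image("wrist");arm.get_image("wrist")
s=arm.read_state();p,d=arm.get_image("wrist");cv2.imwrite("pics/w4.png",p[:,:,::-1]);print(s["position"],s["contact_force"])
K,T=cam2w("wrist",s);W=cloud(d,K,T);W[d==0]=np.nan;np.savez("pics/w4.npz",p=p,d=d,W=W,K=K,T=T)
Q=rackrep(p,W,np.array([533.4,150.4]),-0.225)
for v in range(80,300,2): q=Q[v,250:272];print(v,np.nanmedian(q[:,1]).round(1),np.nanmedian(q[:,2]).round(1),p[v,250:272].mean().round(),end="\n" if v%6==0 else " | ")
E
```

```text
clock: 6.23
position: [529.2, 135.1, 229.0]
ee_rot: [0.081, 0.704, -0.701, -0.077]
contact_force: [0.4, 0.6, -1.0]
gripper_width: 85.9
[527.59 134.38 225.55] [ 0.6  -0.42 -0.4 ]
80 -104.9 10.4 107.0 | 82 -103.0 10.6 108.0 | 84 -101.1 10.6 108.0
86 -99.3 10.7 109.0 | 88 -97.4 10.4 109.0 | 90 -95.5 10.4 109.0
92 -93.6 10.7 109.0 | 94 -91.7 10.4 109.0 | 96 -89.8 10.3 109.0
98 -87.8 10.6 108.0 | 100 -85.9 10.8 108.0 | 102 -84.0 10.4 109.0
104 -82.1 10.9 109.0 | 106 -80.1 10.6 110.0 | 108 -78.2 10.7 106.0
110 -78.2 78.6 26.0 | 112 -76.9 88.8 42.0 | 114 -75.5 90.0 69.0
116 -74.0 90.7 80.0 | 118 -72.4 90.8 80.0 | 120 -70.9 90.7 77.0
122 -69.3 89.9 64.0 | 124 -67.6 87.9 39.0 | 126 -66.6 95.1 33.0
128 -66.2 109.7 62.0 | 130 -64.8 110.4 85.0 | 132 -63.3 110.4 96.0
134 -61.8 110.4 95.0 | 136 -60.4 110.6 103.0 | 138 -58.9 110.3 101.0
140 -57.4 110.2 107.0 | 142 -56.0 110.5 107.0 | 144 -54.4 110.1 108.0
146 -52.9 110.1 110.0 | 148 -51.5 110.3 119.0 | 150 -49.9 110.1 119.0
152 -48.4 109.9 118.0 | 154 -46.9 110.1 125.0 | 156 -45.4 110.3 121.0
158 -43.9 110.1 126.0 | 160 -42.4 110.3 121.0 | 162 -40.
[... 760 characters left out ...]
 234 17.8 109.9 31.0
236 19.2 110.7 37.0 | 238 21.0 110.4 37.0 | 240 22.7 110.5 39.0
242 24.6 110.2 43.0 | 244 26.3 110.3 39.0 | 246 28.2 110.0 37.0
248 30.1 109.8 39.0 | 250 31.8 110.0 42.0 | 252 33.7 109.6 38.0
254 35.3 109.9 41.0 | 256 37.0 110.1 40.0 | 258 38.8 110.2 43.0
260 40.7 110.0 43.0 | 262 43.0 109.0 38.0 | 264 44.1 110.4 42.0
266 46.1 109.9 48.0 | 268 47.9 110.1 49.0 | 270 49.9 109.8 52.0
272 51.4 110.4 55.0 | 274 53.5 110.0 55.0 | 276 55.2 110.2 56.0
278 57.1 110.1 59.0 | 280 59.1 109.9 61.0 | 282 61.0 109.9 60.0
284 62.9 109.9 64.0 | 286 64.7 110.0 63.0 | 288 66.7 109.8 63.0
290 68.6 109.8 59.0 | 292 89.4 78.7 26.0 | 294 89.2 82.4 24.0
296 89.4 85.5 24.0 | 298 89.7 88.3 34.0 |
```

View pics/w4.png

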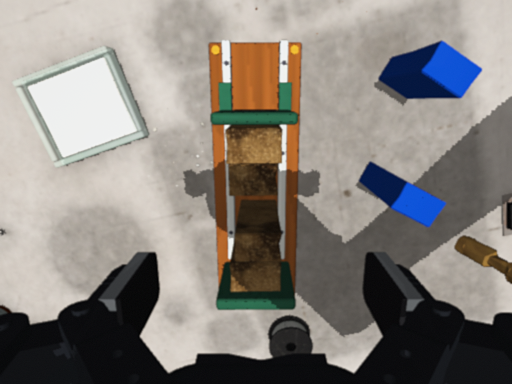

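```bash
python3 -m creep '[[[-8,-40,0],[0,0,-0.1],1],[[-16,-80,0],[0,0,-0.2],1],[[-24,-120,0],[0,0,-0.225],1],[[-33,-160,0],[0,0,-0.225],1],[[-42,-200,0],[0,0,-0.225],1],[[-50,-240,0],[0,0,-0.225],1],[[-62,-275,0],[0,0,-0.225],1],[[-62,-294,0],[0,0,-0.225],1],[[-62,-294,0],[0,0,-0.225],1],[[-62,-294,0],[0,0,-0.225],1],[[-62,-294,0],[0,0,-0.225],1],[[-62,-294,0],[0,0,-0.225],1]]'
python3 - <<'E'
from h import *
arm.get_image("wrist");arm.get_image("wrist")
s=arm.read_state();p,d=arm.get_image("wrist");cv2.imwrite("pics/w5.png",p[:,:,::-1]);print(s["position"],s["contact_force"])
K,T=cam2w("wrist",s);W=cloud(d,K,T);W[d==0]=-99;z=W[...,2]
r=rect(W,box(200,130,330,300)&(z>96)&(z<104),"spare")
rect(W,box(200,130,330,300)&(z>60)&(z<104),"spare")
M=R.from_quat(s["ee_rot"]).as_matrix();print("head",np.degrees(np.arctan2(M[1,0],M[0,0]))-180)
E
```

```text
clock: 7.38
position: [466.4, -158.4, 225.6]
ee_rot: [-0.156, -0.689, 0.69, 0.158]
contact_force: [-0.5, 0.9, 0.8]
gripper_width: 85.3
[ 466.59 -158.25  225.99] [0.6  0.12 0.55]
spare 1384 c [ 466.97 -158.8 ] size [25.02 38.27] ang 64.8608169555664 mean [ 467.28 -159.6   100.03]
spare 1736 c [ 466.89 -158.96] size [25.3  38.33] ang 64.99684143066406 mean [ 466.2  -161.7    95.96]
head -25.631438613242466
```

View pics/w5.png

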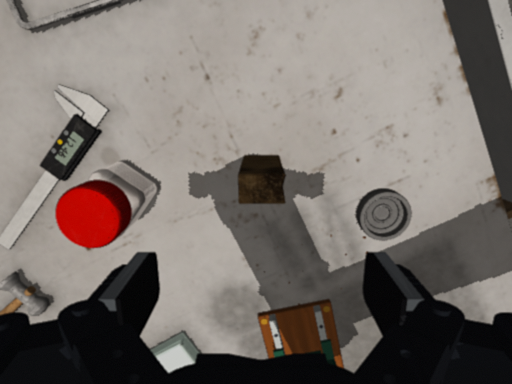

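```bash
python3 -m creep '[[[0.4,-0.4,-40],[0,0,0.007],1],[[0.4,-0.4,-80],[0,0,0.007],1],[[0.4,-0.4,-115],[0,0,0.007],1],[[0.4,-0.4,-145],[0,0,0.007],1],[[0.4,-0.4,-165],[0,0,0.007],1],[[0.4,-0.4,-177],[0,0,0.007],1],[[0.4,-0.4,-180],[0,0,0.007],1],[[0.4,-0.4,-180],[0,0,0.007],1],[[0.4,-0.4,-180],[0,0,0.007],1],[[0.4,-0.4,-180],[0,0,0.007],0.3],[[0.4,-0.4,-180],[0,0,0.007],0.1],[[0.4,-0.4,-180],[0,0,0.007],0]]'; python3 -m creep '[[[0,0,0],[0,0,0],-0.2],[[0,0,0],[0,0,0],-1],[[0,0,0],[0,0,0],-1],[[0,0,0],[0,0,0],-1],[[0,0,0],[0,0,0],-1]]'
```

```text
clock: 8.53
position: [467.4, -159.5, 47.3]
ee_rot: [0.156, 0.69, -0.69, -0.154]
contact_force: [-0.1, 0.1, -0.6]
gripper_width: 51.8
clock: 8.95
position: [467.3, -159.6, 47.1]
ee_rot: [0.155, 0.69, -0.69, -0.155]
contact_force: [-0.8, 0.4, 6.4]
gripper_width: 38.2
```

```bash
python3 -m creep '[[[0,0,2],[0,0,0],-1],[[0,0,12],[0,0,0],-1],[[0,0,35],[0,0,0],-1],[[0,0,70],[0,0,0],-1],[[0,0,105],[0,0,0],-1],[[0,0,140],[0,0,0],-1],[[0,0,165],[0,0,0],-1],[[0,0,170],[0,0,0],-1],[[0,0,170],[0,0,0],-1]]'
python3 - <<'E'
from h import *
arm.get_image("wrist");arm.get_image("wrist")
s=arm.read_state();p,d=arm.get_image("wrist");cv2.imwrite("pics/w6.png",p[:,:,::-1]);print(s["position"],s["contact_force"],s["gripper_width"])
c=arm.camera_params("wrist");W=cloud(d,c["camera_matrix"],c["T_tool_cam"]);np.savez("pics/w6.npz",p=p,d=d,W=W)
E
```

```text
clock: 9.7
position: [467.4, -159.5, 217.8]
ee_rot: [0.156, 0.69, -0.689, -0.154]
contact_force: [0.2, -0.2, -2.5]
gripper_width: 38.2
[ 465.63 -159.25  214.65] [ 0.56 -0.03 -2.02] 38.334076491215875
```

View pics/w6.png

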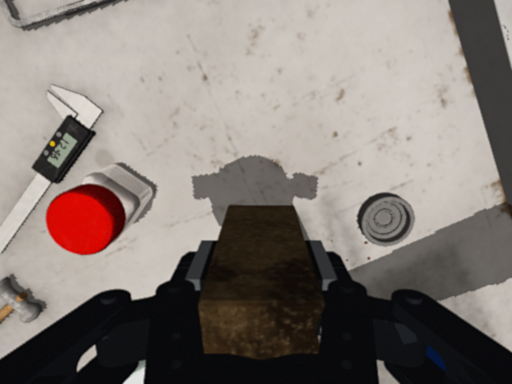

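Run:
```python
from h import *
f=np.load("pics/w6.npz");W=f["W"]
for v in range(206,350,10): q=W[v,235:295];print(v,np.median(q,0))
m=(W[...,2]>9)&(W[...,2]<17)&(abs(W[...,0])<19)&box(200,205,330,310);q=W[m]
A=np.c_[q[:,0],q[:,1],np.ones(len(q))];print(np.linalg.lstsq(A,q[:,2],rcond=None)[0])
```

```text
206 [ 1.03 42.08 11.61]
216 [ 0.86 24.82 11.61]
226 [ 0.73 10.31 11.6 ]
236 [ 0.6  -1.91 11.53]
246 [  0.5  -12.81  11.59]
256 [  0.41 -21.97  11.51]
266 [  0.33 -30.28  11.53]
276 [  0.25 -37.57  11.53]
286 [  0.2  -44.04  11.49]
296 [  0.13 -49.71  11.36]
306 [  0.11 -53.22  10.17]
316 [  0.12 -53.28   6.77]
326 [ -0.17 -53.14   3.17]
336 [  0.14 -52.97  -0.53]
346 [  0.16 -53.14  -4.03]
[ 0.    0.01 11.56]
```

```bash
python3 -m creep '[[[7,30,0],[0,0,0.05],-1],[[15,68,0],[0,0,0.1],-1],[[24,108,0],[0,0,0.15],-1],[[33,148,0],[0,0,0.2],-1],[[42,188,0],[0,0,0.216],-1],[[51,228,0],[0,0,0.216],-1],[[60,265,0],[0,0,0.216],-1],[[66,295,0],[0,0,0.216],-1],[[68.5,309.5,0],[0,0,0.216],-1],[[68.5,309.5,-20],[0,0,0.216],-1],[[68.5,309.5,-35],[0,0,0.216],-1],[[68.5,309.5,-35],[0,0,0.216],-1]]'; python3 -m creep '[[[0,0,0],[0,0,0],-1],[[0,0,0],[0,0,0],-1],[[0,0,0],[0,0,0],-1],[[0,0,0],[0,0,0],-1]]';  python3 - <<'E'
from h import *
s=arm.read_state();p,d=arm.get_image("wrist");cv2.imwrite("pics/w7.png",p[:,:,::-1]);print(s["position"],rackrep(p,s["position"][None],np.array([533.4,150.4]),-0.225),s["contact_force"],s["gripper_width"])
M=R.from_quat(s["ee_rot"]).as_matrix();print("head",(np.arctan2(M[1,0],M[0,0]))-np.pi, M[:,1])
K,T=cam2w("wrist",s);W=cloud(d,K,T);W[d==0]=np.nan;Q=rackrep(p,W,np.array([533.4,150.4]),-0.225)
for v in range(80,260,6): q=Q[v,250:272];print(v,np.nanmedian(q[:,1]).round(1),np.nanmedian(q[:,2]).round(1),end=" | ")
p,d=arm.get_image("side");cv2.imwrite("pics/s7.png",cv2.resize(p[100:250,200:350,::-1],None,fx=4,fy=4,interpolation=cv2.INTER_CUBIC))
E
```

```text
clock: 10.85
position: [532.2, 148.8, 175.9]
ee_rot: [-0.076, -0.701, 0.705, 0.083]
contact_force: [-0.7, 0.0, -1.9]
gripper_width: 38.3
clock: 11.18
position: [535.8, 149.8, 182.3]
ee_rot: [0.08, 0.703, -0.702, -0.079]
contact_force: [0.1, -0.1, -1.1]
gripper_width: 38.4
[535.84 149.83 182.27] [[  2.51  -0.01 182.27]] [ 0.12 -0.12 -1.1 ] 38.402504657027514
head -0.22646074076904377 [ 0.  0. -1.]
80 -85.5 10.7 | 86 -80.5 10.5 | 92 -74.1 90.5 | 98 -70.3 90.8 | 104 -66.5 85.3 | 110 -63.3 110.3 | 116 -59.8 110.3 | 122 -56.2 110.5 | 128 -52.6 110.2 | 134 -49.0 110.3 | 140 -45.3 110.4 | 146 -41.5 109.8 | 152 -37.8 110.4 | 158 -34.0 110.2 | 164 -30.3 110.7 | 170 -26.4 110.6 | 176 -22.5 110.3 | 182 -18.5 110.3 | 188 11.0 11.0 | 194 17.0 10.4 | 200 16.9 30.8 | 206 -11.9 140.4 | 212 -11.8 150.9 | 218 -11.8 160.4 | 224 -11.9 169.5 | 230 -11.8 177.1 | 236 -11.8 184.3 | 242 -11.9 191.0 | 248 -11.8 197.0 | 254 -11.8 202.5 |
```

View pics/w7.png

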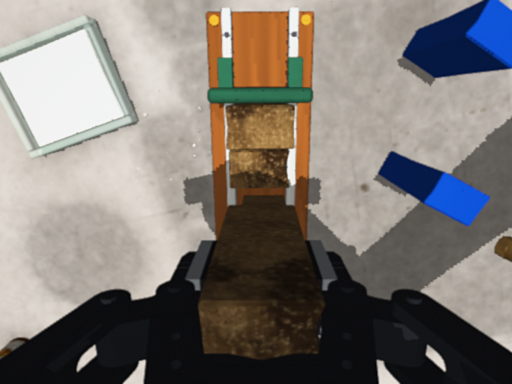

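View pics/s7.png

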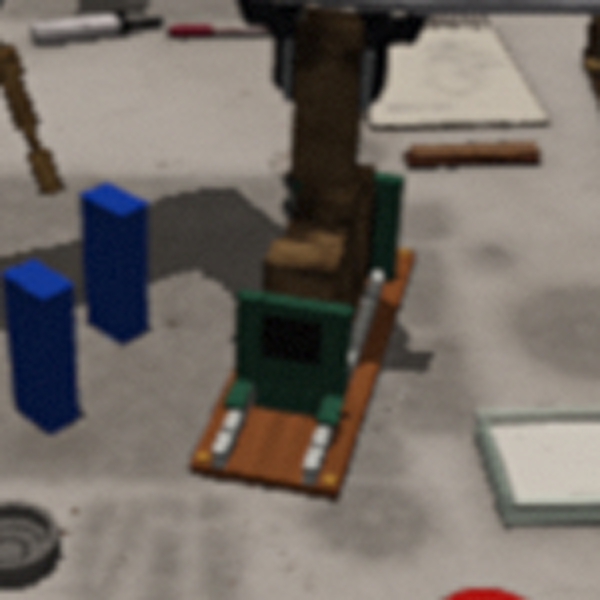

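```bash
python3 -m creep '[[[0,0,-15],[0,0,0],-1],[[0,0,-35],[0,0,0],-1],[[0,0,-50],[0,0,0],-1],[[0,0,-60],[0,0,0],-1],[[0,0,-70],[0,0,0],-1],[[0,0,-80],[0,0,0],-1],[[0,0,-90],[0,0,0],-1],[[0,0,-100],[0,0,0],-1],[[0,0,-108],[0,0,0],-1],[[0,0,-115],[0,0,0],-1],[[0,0,-119],[0,0,0],-1],[[0,0,-119],[0,0,0],-1]]'; python3 -m creep '[[[0,0,0],[0,0,0],-1],[[0,0,0],[0,0,0],-1],[[0,0,0],[0,0,0],-1],[[0,0,0],[0,0,0],-1]]'
```

```text
clock: 12.28
position: [534.9, 149.7, 61.3]
ee_rot: [-0.079, -0.702, 0.703, 0.08]
contact_force: [-0.2, -0.2, -1.9]
gripper_width: 38.0
clock: 12.62
position: [535.6, 150.1, 62.9]
ee_rot: [0.08, 0.703, -0.702, -0.079]
contact_force: [1.1, -0.2, -0.9]
gripper_width: 38.3
```

```bash
python3 -m creep '[[[0,0,-2],[0,0,0],-1],[[0,0,-4],[0,0,0],-1],[[0,0,-5],[0,0,0],-1],[[0,0,-5.5],[0,0,0],-1],[[0,0,-6],[0,0,0],-1],[[0,0,-6],[0,0,0],-1],[[0,0,-6],[0,0,0],-1],[[0,0,-6],[0,0,0],-1]]'
```

```text
clock: 13.28
position: [535.2, 149.9, 57.1]
ee_rot: [-0.08, -0.703, 0.703, 0.08]
contact_force: [-2.8, 0.2, 5.3]
gripper_width: 38.4
```

```bash
python3 -m creep '[[[0,0,0.5],[0,0,0],0],[[0,0,0.5],[0,0,0],0.5],[[0,0,0.5],[0,0,0],1],[[0,0,0.5],[0,0,0],1],[[0,0,3],[0,0,0],1],[[0,0,20],[0,0,0],1],[[0,0,55],[0,0,0],1],[[0,-5,95],[0,0,0],1],[[0,-10,135],[0,0,0],1],[[0,-15,170],[0,0,0],1],[[0,-15,170],[0,0,0],1],[[0,-15,170],[0,0,0],1]]'
python3 - <<'E'
from h import *
arm.get_image("wrist");arm.get_image("wrist")
s=arm.read_state();p,d=arm.get_image("wrist");cv2.imwrite("pics/w8.png",p[:,:,::-1]);print(s["position"],s["contact_force"])
K,T=cam2w("wrist",s);W=cloud(d,K,T);W[d==0]=np.nan;np.savez("pics/w8.npz",p=p,d=d,W=W,K=K,T=T)
Q=rackrep(p,W,np.array([533.4,150.4]),-0.225)
for v in range(80,310,3): q=Q[v,250:272];print(v,np.nanmedian(q[:,1]).round(1),np.nanmedian(q[:,2]).round(1),end="\n" if v%12==8 else " | ")
E
```

```text
clock: 14.28
position: [536.4, 135.3, 229.1]
ee_rot: [0.082, 0.704, -0.701, -0.078]
contact_force: [-0.6, -0.4, -0.3]
gripper_width: 85.9
[534.65 134.74 225.54] [-1.32  0.18 -1.21]
80 -102.9 10.8
83 -100.1 10.7 | 86 -97.3 11.0 | 89 -94.5 10.5 | 92 -91.6 10.7
95 -88.8 10.7 | 98 -85.9 10.8 | 101 -83.0 10.2 | 104 -80.1 11.0
107 -78.3 61.8 | 110 -76.6 90.1 | 113 -74.3 90.4 | 116 -72.0 90.8
119 -69.7 90.2 | 122 -66.6 77.5 | 125 -66.4 109.2 | 128 -64.3 110.4
131 -62.1 110.1 | 134 -59.9 110.2 | 137 -57.7 110.4 | 140 -55.4 109.9
143 -53.2 110.2 | 146 -51.0 110.2 | 149 -48.8 110.2 | 152 -46.5 110.1
155 -44.2 110.3 | 158 -42.0 110.4 | 161 -39.5 108.9 | 164 -37.4 110.5
167 -35.1 110.4 | 170 -32.8 110.6 | 173 -30.4 110.2 | 176 -28.1 110.2
179 -25.7 110.1 | 182 -23.3 110.2 | 185 -20.9 110.1 | 188 -18.7 110.6
191 -16.3 110.7 | 194 -12.1 104.3 | 197 -11.3 110.1 | 200 -8.9 110.2
203 -6.4 110.2 | 206 -4.0 110.4 | 209 -1.5 110.2 | 212 1.0 110.3
215 3.4 110.4 | 218 6.1 110.0 | 221 8.4 110.6 | 224 10.9 110.5
227 17.0 101.3 | 230 17.0 108.0 | 233 18.7 110.3 | 236 21.3 110.4
239 23.9 110.3 | 242 26.5 110.4 | 245 29.2 110.2 | 248 31.7 110.5
251 34.4 110.4 | 254 37.1 110.3 | 257 39.7 110.5 | 260 42.9 109.5
263 45.3 110.1 | 266 47.9 110.3 | 269 51.0 109.6 | 272 53.7 109.8
275 56.3 110.0 | 278 59.1 110.1 | 281 61.8 110.3 | 284 64.4 110.6
287 67.3 110.4 | 290 89.3 78.4 | 293 89.5 83.4 | 296 89.7 88.2
299 91.6 90.1 | 302 94.4 90.6 | 305 97.8 90.2 | 308 160.9 0.3
```

View pics/w8.png

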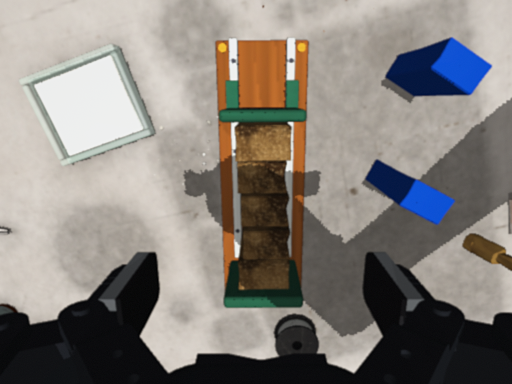

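```bash
python3 -m creep '[[[-7,-27,0],[0,0,0],-1],[[-14,-54,0],[0,0,0],-1],[[-21.1,-79.7,-10],[0,0,0],-1],[[-21.1,-79.7,-40],[0,0,0],-1],[[-21.1,-79.7,-75],[0,0,0],-1],[[-21.1,-79.7,-110],[0,0,0],-1],[[-21.1,-79.7,-140],[0,0,0],-1],[[-21.1,-79.7,-162],[0,0,0],-1],[[-21.1,-79.7,-174],[0,0,0],-1],[[-21.1,-79.7,-176],[0,0,0],-1],[[-21.1,-79.7,-176],[0,0,0],-1],[[-21.1,-79.7,-176],[0,0,0],-1]]'; python3 -m creep '[[[0,0,0],[0,0,0],-1],[[0,0,0],[0,0,0],-1],[[0,0,0],[0,0,0],-1],[[0,0,0],[0,0,0],-1]]';  python3 - <<'E'
from h import *
s=arm.read_state();p,d=arm.get_image("side");cv2.imwrite("pics/s9.png",cv2.resize(p[100:250,200:350,::-1],None,fx=4,fy=4,interpolation=cv2.INTER_CUBIC))
print(rackrep(p,s["position"][None],np.array([533.4,150.4]),-0.225),s["contact_force"],s["gripper_width"])
p,d=arm.get_image("top");cv2.imwrite("pics/t9.png",cv2.resize(p[110:230,170:330,::-1],None,fx=4,fy=4,interpolation=cv2.INTER_CUBIC))
E
```

```text
clock: 15.43
position: [514.5, 55.4, 50.3]
ee_rot: [-0.08, -0.702, 0.703, 0.08]
contact_force: [-0.6, 0.1, 0.1]
gripper_width: 0.1
clock: 15.77
position: [514.6, 55.4, 51.0]
ee_rot: [0.08, 0.703, -0.702, -0.079]
contact_force: [-0.8, 0.3, 0.0]
gripper_width: -0.3
[[  2.84 -96.79  51.03]] [-0.78  0.32  0.02] -0.30873163240276336
```

View pics/s9.png

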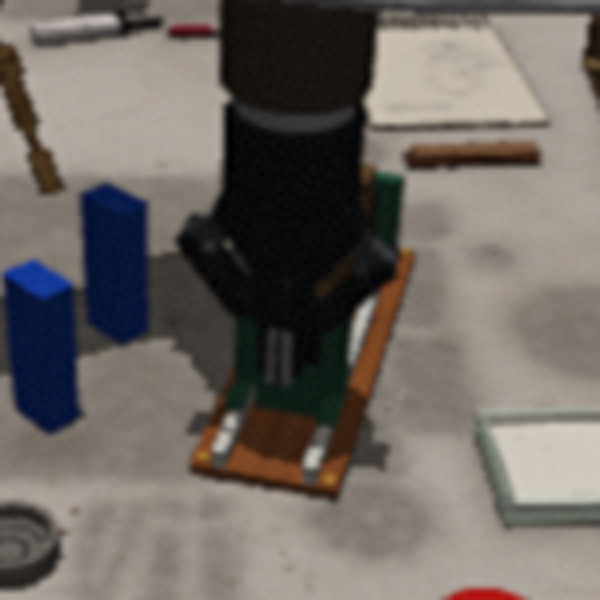

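View pics/t9.png

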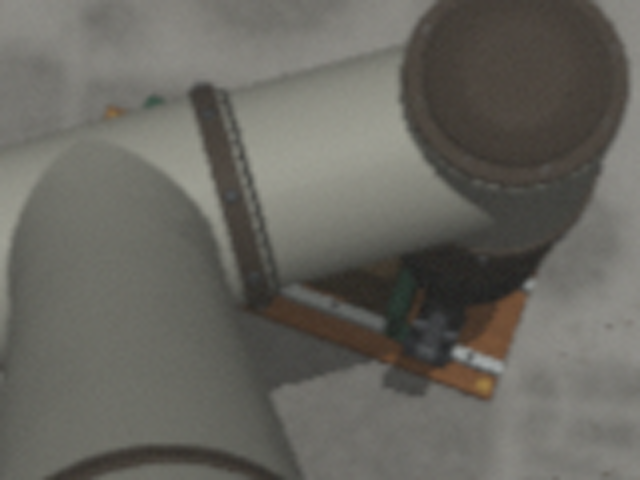

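```bash
python3 -m creep '[[[0.4,2,0],[0,0,0],-1],[[0.9,4,0],[0,0,0],-1],[[1.3,5.8,0],[0,0,0],-1],[[1.6,6.8,0],[0,0,0],-1],[[1.8,7.8,0],[0,0,0],-1],[[2,8.8,0],[0,0,0],-1],[[2,8.8,0],[0,0,0],-1]]'; python3 -m creep '[[[0.2,1,0],[0,0,0],-1],[[0.4,2,0],[0,0,0],-1],[[0.7,3,0],[0,0,0],-1],[[0.7,3,0],[0,0,0],-1]]'
```

```text
clock: 16.45
position: [515.8, 63.5, 50.2]
ee_rot: [-0.079, -0.702, 0.703, 0.08]
contact_force: [0.0, -2.8, 1.1]
gripper_width: 0.1
clock: 16.78
position: [516.0, 65.2, 50.2]
ee_rot: [-0.079, -0.702, 0.704, 0.081]
contact_force: [0.5, -9.1, 2.6]
gripper_width: -0.2
```

```bash
python3 -m creep '[[[0.2,1,0],[0,0,0],-1],[[0.4,2,0],[0,0,0],-1],[[0.7,3,0],[0,0,0],-1],[[0.9,4,0],[0,0,0],-1]]'; python3 -m creep '[[[0.2,1,0],[0,0,0],-1],[[0.4,2,0],[0,0,0],-1],[[0.7,3,0],[0,0,0],-1]]'
```

```text
clock: 17.12
position: [516.8, 68.6, 50.2]
ee_rot: [-0.079, -0.701, 0.704, 0.081]
contact_force: [1.0, -11.4, 1.6]
gripper_width: 0.1
clock: 17.37
position: [517.4, 71.5, 50.2]
ee_rot: [-0.079, -0.701, 0.704, 0.081]
contact_force: [0.4, -11.9, 2.5]
gripper_width: 0.2
```

```bash
python3 -m creep '[[[0.1,0.5,0],[0,0,0],-1],[[0.2,1,0],[0,0,0],-1],[[0.3,1.5,0],[0,0,0],-1],[[0.4,2,0],[0,0,0],-1]]'
```

```text
clock: 17.7
position: [517.7, 73.1, 50.2]
ee_rot: [-0.079, -0.701, 0.704, 0.081]
contact_force: [1.5, -12.7, 2.4]
gripper_width: -0.0
```

```bash
for i in 1 ; do python3 -m creep '[[[0.1,0.4,0],[0,0,0],-1],[[0.2,0.8,0],[0,0,0],-1],[[0.2,0.8,0],[0,0,0],-1]]' | grep -E "pos|force"; done
python3 - <<'E'
from h import *
s=arm.read_state();p,d=arm.get_image("wrist");cv2.imwrite("pics/w10.png",p[:,:,::-1]);print(s["position"],s["contact_force"])
E
```

```text
position: [517.9, 74.0, 50.2]
contact_force: [1.4, -12.6, 1.9]
[517.89  73.96  50.2 ] [  1.36 -12.61   1.93]
```

View pics/w10.png

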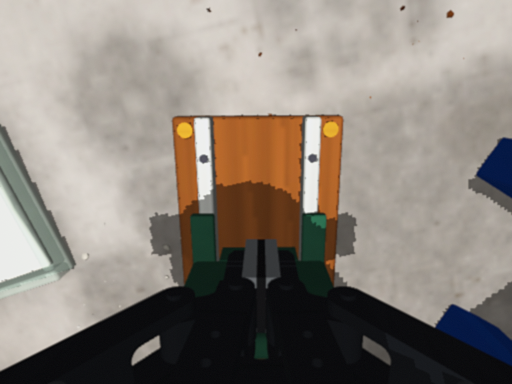

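```bash
python3 -m creep '[[[0.1,0.5,0],[0,0,0],-1],[[0.2,1,0],[0,0,0],-1],[[0.2,1,0],[0,0,0],-1]]' | grep -E "pos|force"
```

```text
position: [518.1, 74.9, 50.2]
contact_force: [2.0, -12.3, 2.6]
```

```bash
python3 -m creep '[[[0.1,0.5,0],[0,0,0],-1],[[0.2,1,0],[0,0,0],-1],[[0.2,1,0],[0,0,0],-1]]' | grep -E "pos|force"
```

```text
position: [518.3, 75.9, 50.2]
contact_force: [0.8, -13.0, 2.5]
```

```bash
python3 -m creep '[[[0.1,0.5,0],[0,0,0],-1],[[0.2,1,0],[0,0,0],-1],[[0.2,1,0],[0,0,0],-1]]' | grep -E "pos|force"
```

```text
position: [518.6, 76.9, 50.2]
contact_force: [1.1, -13.2, 2.7]
```

```bash
python3 -m creep '[[[0.1,0.5,0],[0,0,0],-1],[[0.2,1,0],[0,0,0],-1],[[0.2,1,0],[0,0,0],-1]]' | grep -E "pos|force"
```

```text
position: [518.8, 77.8, 50.2]
contact_force: [1.5, -13.1, 2.0]
```

```bash
python3 -m creep '[[[0.1,0.5,0],[0,0,0],-1],[[0.2,1,0],[0,0,0],-1],[[0.2,1,0],[0,0,0],-1]]' | grep -E "pos|force"
```

```text
position: [518.8, 78.4, 50.2]
contact_force: [1.7, -15.1, 2.5]
```

```bash
python3 -m creep '[[[0.1,0.5,0],[0,0,0],-1],[[0.2,1,0],[0,0,0],-1],[[0.2,1,0],[0,0,0],-1]]' | grep -E "pos|force"
```

```text
position: [518.9, 78.8, 50.2]
contact_force: [2.7, -16.8, 3.4]
```

```bash
python3 -m creep '[[[0.1,0.5,0],[0,0,0],-1],[[0.1,0.8,0],[0,0,0],-1],[[0.1,0.8,0],[0,0,0],-1],[[0.1,0.8,0],[0,0,0],-1]]' | grep -E "pos|force"
```

```text
position: [518.9, 79.2, 50.2]
contact_force: [2.9, -19.0, 3.0]
```

```bash
python3 -m creep '[[[-0.3,-1.5,0],[0,0,0],-1],[[-0.7,-3,0],[0,0,0],-1],[[-1.1,-5,0],[0,0,0],-1],[[-2.2,-10,0],[0,0,0],-1],[[-4.5,-20,0],[0,0,0],-1],[[-4.5,-20,10],[0,0,0],-1],[[-4.5,-20,45],[0,0,0],-1],[[-4.5,-20,85],[0,0,0],-1],[[-4.5,-20,125],[0,0,0],-1],[[-4.5,0,165],[0,0,0],1],[[4,35,180],[0,0,0],1],[[11,55,180],[0,0,0],1]]'; python3 -m creep '[[[0,0,0],[0,0,0],1],[[0,0,0],[0,0,0],1],[[0,0,0],[0,0,0],1],[[0,0,0],[0,0,0],1]]';python3 - <<'E'
from h import *
s=arm.read_state();p,d=arm.get_image("wrist");cv2.imwrite("pics/w11.png",p[:,:,::-1]);print(s["position"],s["contact_force"])
K,T=cam2w("wrist",s);W=cloud(d,K,T);W[d==0]=np.nan
Q=rackrep(p,W,np.array([533.4,150.4]),-0.225)
for v in range(80,330,3): q=Q[v,250:272];print(v,np.nanmedian(q[:,1]).round(1),np.nanmedian(q[:,2]).round(1),end="\n" if v%12==8 else " | ")
cv2.imwrite("pics/w11c.png",cv2.resize(p[90:330,190:330,::-1],None,fx=2.5,fy=2.5,interpolation=cv2.INTER_CUBIC))
E
```

```text
clock: 20.83
position: [534.3, 141.4, 237.8]
ee_rot: [0.084, 0.705, -0.7, -0.075]
contact_force: [-0.0, 0.2, 0.5]
gripper_width: 35.6
clock: 21.17
position: [530.8, 137.7, 229.9]
ee_rot: [-0.079, -0.702, 0.703, 0.08]
contact_force: [-0.5, -0.4, -0.8]
gripper_width: 83.1
[530.78 137.74 229.88] [-0.55 -0.42 -0.77]
80 -101.2 10.4
83 -98.4 10.2 | 86 -95.5 10.7 | 89 -92.7 10.4 | 92 -89.8 10.8
95 -86.9 10.6 | 98 -84.0 10.6 | 101 -81.0 10.1 | 104 -78.1 10.9
107 -75.2 10.8 | 110 -72.2 10.7 | 113 -69.2 10.5 | 116 -66.2 10.5
119 -63.2 10.8 | 122 -61.9 37.8 | 125 -62.1 80.6 | 128 -60.3 90.0
131 -58.0 90.4 | 134 -55.6 90.7 | 137 -53.1 90.1 | 140 -51.8 99.4
143 -50.7 110.3 | 146 -48.4 110.1 | 149 -46.2 110.2 | 152 -43.9 110.3
155 -41.6 110.1 | 158 -39.2 110.2 | 161 -36.9 110.0 | 164 -34.6 110.1
167 -32.3 110.4 | 170 -29.9 110.2 | 173 -27.5 110.3 | 176 -24.7 108.4
179 -22.7 109.9 | 182 -20.4 110.5 | 185 -18.0 110.5 | 188 -15.5 110.2
191 -12.9 109.9 | 194 -10.4 109.7 | 197 -8.1 110.1 | 200 -5.6 110.1
203 -3.2 110.3 | 206 -0.6 110.1 | 209 1.9 110.3 | 212 4.4 110.4
215 6.9 110.3 | 218 9.4 110.3 | 221 12.2 110.0 | 224 14.7 110.2
227 17.5 109.6 | 230 19.9 110.1 | 233 22.6 110.0 | 236 25.3 109.6
239 27.7 110.4 | 242 30.3 110.4 | 245 33.0 110.3 | 248 35.9 109.9
251 38.5 110.2 | 254 41.2 110.2 | 257 43.9 110.1 | 260 46.7 110.2
263 49.5 110.0 | 266 52.2 110.1 | 269 54.9 110.3 | 272 57.8 110.0
275 60.6 110.2 | 278 63.5 109.9 | 281 66.2 110.2 | 284 69.1 110.2
287 72.1 110.0 | 290 75.0 110.0 | 293 90.4 89.5 | 296 92.9 90.5
299 96.1 90.4 | 302 99.7 89.8 | 305 161.6 0.0 | 308 165.7 0.3
311 169.9 0.3 | 314 174.2 0.3 | 317 178.5 0.2 | 320 182.7 0.5
323 187.0 0.6 | 326 191.8 -0.0 | 329 195.9 0.3 |
```

View pics/w11c.png

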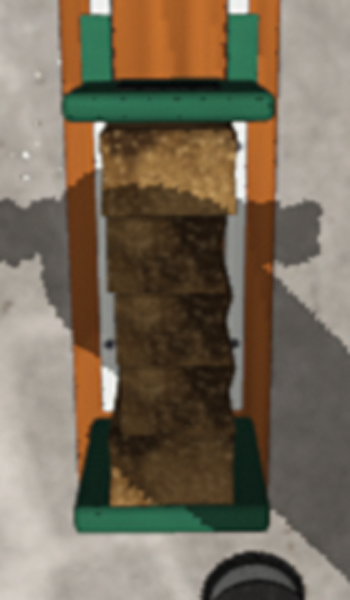

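```bash
python3 -m creep '[[[0,-40,0],[0,0,0],1],[[0,-80,10],[0,0,0],1],[[-10,-120,20],[0,0,0],1],[[-20,-160,30],[0,0,0],1],[[-30,-200,40],[0,0,0],1],[[-50,-240,40],[0,0,0],1],[[-70,-275,40],[0,0,0],1],[[-90,-310,40],[0,0,0],1],[[-110,-345,40],[0,0,0],1],[[-130,-375,40],[0,0,0],1],[[-150,-405,40],[0,0,0],1],[[-150,-405,40],[0,0,0],1]]'
python3 - <<'E'
from h import *
p,d,W=top("t12");W[(d==0)|(W[...,2]>130)]=-99;z=W[...,2]
for n,b,t in(("flux",(376,140,420,180),95),("cup",(305,240,335,270),10),("spool",(150,145,176,172),15)):
    try: rect(W,box(*b)&(z>t),n)
    except Exception as e: print(n,e)
p,d=arm.get_image("side");cv2.imwrite("pics/s12.png",cv2.resize(p[100:250,200:350,::-1],None,fx=4,fy=4,interpolation=cv2.INTER_CUBIC))
E
```

```text
clock: 22.22
position: [377.4, -270.0, 270.2]
ee_rot: [-0.082, -0.702, 0.702, 0.083]
contact_force: [1.6, 1.0, -0.0]
gripper_width: 85.2
flux 318 c [ 607.41 -189.57] size [34.8  55.23] ang 70.66122436523438 mean [ 605.33 -190.42  101.82]
cup 197 c [367.   -54.73] size [54.55 55.55] ang 7.2840962409973145 mean [367.34 -54.54  16.24]
spool 346 c [540.42 346.95] size [50.65 49.16] ang 9.179160118103027 mean [539.65 346.53  24.02]
```

View pics/t12.png

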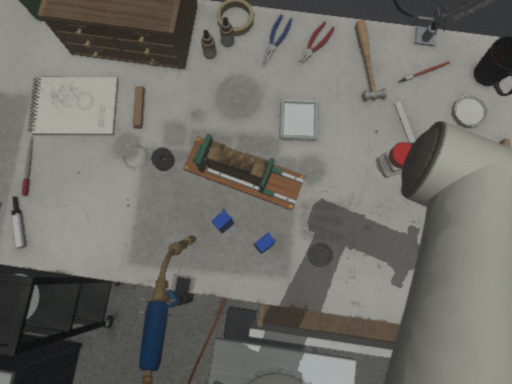

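View pics/s12.png

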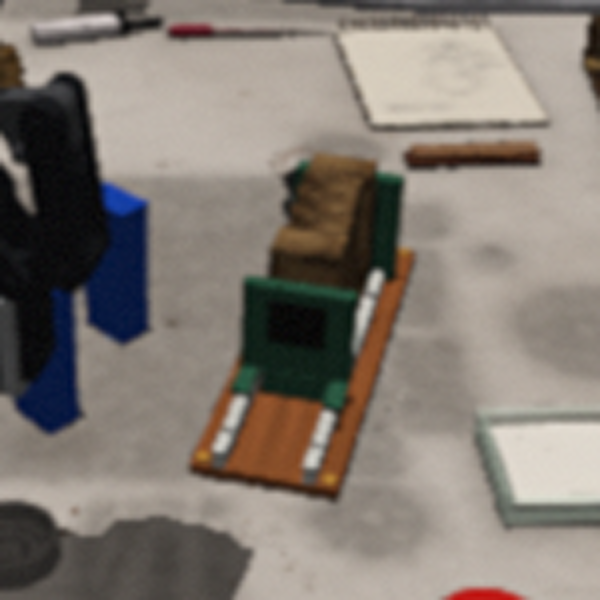

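Five pieces stand in a closed row, and the spool and cup haven't moved. The flux is partly hidden by the arm in the top view, but it is standing where it was. Handing in.

```bash
python3 -c "
from bench import arm
s=arm.read_state();print(s['contact_force'],s['clock']);print(arm.job_done())"
```

```text
[ 0.16875468 -0.15388179 -0.04184098] 22.3167
the job is handed in; nothing more can be done
None
```

The spare piece now stands upright between brick_2 and brick_3, and the bookend holds the row snug against the spring pad. I handed the job in at 22.3 s.

- **Making room:** I gripped brick_3 and drew it back about 32 mm, which took brick_4 and the bookend with it. The measured gap was 32 mm.
- **Placing the spare:** I lowered it until I felt the floor at about 5 N. Its top measured 110 mm, level with the other pieces.
- **Closing the row:** I pushed the bookend with the shut fingers. The push held at about 13 N while the row slid. It climbed once the row met the pad, and I stopped at about 19 N on the y axis. Along the row that is about 5.4 N above the sliding force.

**Last checks:**
- **Row:** it measured about 129 mm from the bookend's inner face to the end of brick_1. That matches the five thicknesses added together, with no visible gaps and all tops level.
- **Bystanders:** the cup and spool are within 0.5 mm of where they started. The flux was partly hidden by the arm in the last top view, so I saw it standing in place but could not re-measure it.
- **Camera disagreement:** the top camera placed the rack about 4 mm off in x from the side and wrist cameras. I used values in between, and the grips closed with little sideways force.

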